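# Aim the bench light, then take the unmarked quarter-turn cap off the sensor housing

### The arm

A 6-joint arm with a two-finger parallel gripper is mounted at the origin on the work surface. World frame = base frame: x ahead of the robot, y to its left, z up, the work surface at z = 0. Lengths are in m, angles in rad, forces in N, time in s.
With the tool pointing down it reaches from about 0.375 to 0.9 m from the base axis. Payload 3.1 kg.
Tool frame: the origin (TCP) lies at the very end of the fingers, on their centre line; the grasp point (between the pads) lies 19 mm behind it; z points along the fingers, y is the line along which they close (so a half turn about z gives the same grasp; the last joint's range is limited). The gripper opens to 87 mm and grips with 3 to 60 N. Pads are 19 mm wide; open, the fingers measure 117 mm over their backs; the gripper's body (75 mm by 190 mm) begins 51 mm behind the grasp point.
Start: joints at [0.999, 0.527, 1.433, -0, 1.181, -0.178], TCP at [0.24, 0.577, 0.223] pointing down, gripper open.
Joint ranges: [-3.08, 3.08], [-0.75, 2.2], [0.22, 2.44], [-1.43, 4.57], [0, 2.65], [-2.85, 2.85]. Speed limits (rad/s): [2.79, 2.79, 3.14, 3.14, 3.14, 3.14].

### API

Orientations are given as a unit quaternion [x, y, z, w].
In Python, from rig import status, viewer, robot gives the robot as it stands.
- The arm moves only by the tool arm_command, never from a script. Its arguments are lists of equal length, an entry for each row: "delta_rot": the turn, a rotation vector about the tool's x, y, z in degrees, a list of three; "delta_pos": the shift along the tool's x, y, z in m, a list of three; "gripper": the closure, from -1 (fully open) to 1 (shut). In form: {"delta_rot": [[rx, ry, rz], ...], "delta_pos": [[dx, dy, dz], ...], "gripper": [gripper, ...]}. A call has 1 to 12 rows; each row is the pose to reach, as a shift and turn from the pose commanded when the call began, along the tool's axes at that moment; what a row does not reach only later rows make up. A row lasts 1/12 s, in which the tool goes at most 41.7 mm and 7.16 degrees, less where a joint would pass 70% of its speed; a pose out of reach is approached as far as the arm can. A call with a gripper value outside its range is refused whole. The fingers move at their own pace and stop on an object; "grip_force" is the grip in N (left out, the last holds). Time passes only in rows, so rows that repeat a pose let the fingers close. It gives the time, the measured TCP pose, the force, the opening and the grip force at its end, in the units of the state.
- status.get_obs(): the state, without advancing time (a new reading comes with each control period).
- viewer.camera(name): name is "scene" or "side" or "wrist"; returns a dict with "pixels" (420x560x3 uint8, blue, green, red), "fx", "fy", "cx", "cy" (pixels), "pose" (4x4, takes a point from camera to world coordinates); the wrist camera has in their place "mount" (4x4, takes a point from camera to tool coordinates, whose origin is the TCP and whose axes are the flange's). Camera axes: x right, y down, z forward; pixel columns grow to the right and rows downward; lengths in m; the calibration is good to about 2 mm. A picture is of the moment at which its call begins: read the wrist's pose just before it. There is no depth.
- robot.hand_in(): hands the job in; it is judged then, once.
The state is a dict: "time": time; "q": joint angles; "joint_velocities": joint speeds; "joint_torque": joint torques, N m; "position": TCP position; "tool_rot": TCP orientation; "ft_force": force on the tool from outside, world axes, zero at the start; "moment": the same for the moment, N m; "grip_width": finger opening in m; "grip_force": force on a finger pad.
Only numpy, scipy, OpenCV 4.12 (cv2) and the standard library are available. Lean on these libraries where they do the work, as an engineer would, in place of code of your own. Each camera call takes 0.05 s, during which the arm holds its last target. There are 200 camera calls.

### The job

Swivel and tilt the LED bench light by its red handle so that the centre of its beam falls on the middle of the black cap of the yellow sensor housing. Then find out which way the cap loosens (this is not marked: try both ways with a light grip, without forcing it), take it off, and finish while still holding it upright in the gripper about 10 cm straight above its seat, with the light still aimed there and the other things on the bench left where they are.

Things in the scene. Friction and masses are not known exactly. Their poses are not given: they have to be found in the camera images.
- housing: Yellow die-cast sensor housing, fixed, upright: box 100 x 90 mm (its x, y), top face 66 mm above its origin, on a steel foot plate 140 x 90 x 6 mm. Origin: centre of the underside. A neck under the cap stands in the middle of its top: 23 mm tall, 12.5 mm radius, with three lips out to 18.5 mm radius that hold the cap's lugs down.
- cap_seat (a point): Point fixed in the housing: the middle of the cap when the cap is in place (on the cap's axis, 20 mm above the housing's top face, 86 mm above its origin). The point to aim the light at.
- cap: Loose black ribbed cap, 48 mm diameter, 40 mm tall, 80 g, grey disc on top; origin: centre of its lower rim; z up. Three hidden lugs sit under the neck's lips: as it stands it cannot be lifted (1 to 2 mm play). The wrong way it turns only 5 to 15 degrees to a stop; the right way (differs from start to start, unseen) about 70 to a stop, and from 50 degrees on it lifts off. It turns easily.
- lamp_eye (a point): Where the swivel and tilt axes of the LED bench light cross, inside its head, 140 mm above the bench. Its frame is the head's: x the centre line of the beam (towards the lens, 36 mm ahead), y the tilt axis, z towards the handle. The head is black, 58 mm across, 62 mm long. The fixed round foot (100 mm diameter) stands straight below this point.
- lamp_handle (a point): Middle of the red round handle bar of the light, 85 mm from lamp_eye along the head's z; the bar runs along the head's y, 10 mm thick, with 54 mm of free length between the two uprights (8 mm thick) that join it to the head.
- lamp_swivel (a joint): Swivel of the light about the vertical, rad, positive anticlockwise from above, -1.5 to 1.5; 0 is the foot's front, which points roughly to the robot's right (-y, give or take 12 degrees). Stiff by friction (0.12 N m), stays where it is left.
- lamp_tilt (a joint): Tilt of the light's head, rad, -0.8 to 0.8: 0 level, positive with the lens tipped down (the handle then moves towards the lens side). Stiff by friction (0.18 N m), stays where it is left.
- multimeter: Loose yellow multimeter lying on the bench, 160 x 80 x 42 mm, origin at the centre of its underside. Leave alone.
- pump_bottle: Loose grey pump bottle, 64 mm diameter, 180 mm tall, origin at the centre of its underside. Leave alone.
- mug: Loose white mug, 80 mm diameter, 90 mm tall, origin at the centre of its underside. Leave alone.
- solder_spool: Loose copper-coloured spool, 64 mm diameter, 40 mm tall, origin at the centre of its underside. Leave alone.
- screwdriver: Loose screwdriver with a red handle, 170 mm long, lying on the bench. Leave alone.
There are look-alikes about, which are no part of the job. What is meant by the cap is not purple, and is the smaller of those in its own colour.

How it is judged:
On the way, in this order (a step that is already met when the one before it is completed fails the run):
1. the light's beam is aimed at the middle of the cap (y of cap_seat in the frame of lamp_eye between -0.024 and 0.024 m and z of cap_seat in the frame of lamp_eye between -0.024 and 0.024 m and x of cap_seat in the frame of lamp_eye above 0.05 m), for 0.2 s.
2. the cap is off and lifted clear above its seat (z of cap in the frame of housing above 0.111 m and horizontal distance between cap and cap_seat below 0.08 m and contact force between cap and housing below 0.1 N), for 0.2 s.
At the end, for the whole second after the job is handed in: The cap is held at rest, upright within 17 degrees, rim 45 to 200 mm above the housing's top face, within 80 mm sideways of its seat, not touching the housing; the beam's centre line still passes within 24 mm (sideways and in height) of the seat point (all of step 1 and all of step 2 and z of cap in the frame of housing below 0.266 m and angle between cap's own z axis and vertical below 0.3 rad and contact force between cap and the fingers above 1 N and linear speed of cap below 0.03 m/s); the arm keeps its last pose, push and grip.
It fails at once if the cap is forced (over 60 N between cap and housing) (contact force between cap and housing above 60 N).
It fails at once if a bystander is shoved more than 40 mm (distance of any of multimeter, pump_bottle, mug, solder_spool, screwdriver from where it was at the start of the episode above 0.04 m).
It also fails if it takes over 54 s, if anything falls off the work surface, if the arm or the gripper's body presses on something with over 40 N, if the wrist force passes 120 N, or if a joint passes its speed limit or range.

## Working session

There is one attempt and no reset: what is moved stays moved. The work goes in short steps, Python scripts to look and compute and a tool call to move; the robot and the scene stay as the last step left them, time stands still between calls to the robot, and variables do not carry over. Pictures are saved under pics/ and viewed, at most 10 in all, crops included, and the job is handed in when it is done.

Besides the shell and the picture viewer there is one more tool, called after "Request:" as name(argument=value, ...), one argument or row to a line, values as JSON. arm_command: Moves the arm, as the interface text tells. Its arguments: {"type":"object","properties":{"delta_rot":{"type":"array","items":{"type":"array","items":{"type":"number"}}},"delta_pos":{"type":"array","items":{"type":"array","items":{"type":"number"}}},"gripper":{"type":"array","items":{"type":"number"}},"grip_force":{"type":"number"}},"required":["delta_rot","delta_pos","gripper"]}

```bash
mkdir -p pics; cat > h.py <<'E'
import numpy as np, cv2
from scipy.spatial.transform import Rotation as R
from rig import status, viewer, robot
def cam(n):
    o=status.get_obs(); c=viewer.camera(n)
    if n=="wrist":
        T=np.eye(4); T[:3,:3]=R.from_quat(o["tool_rot"]).as_matrix(); T[:3,3]=o["position"]
        c["pose"]=T@np.array(c["mount"])
    c["pose"]=np.array(c["pose"]); return c
def save(n,f):
    c=cam(n); cv2.imwrite(f"pics/{f}.png",c["pixels"]); np.savez(f"pics/{f}.npz",pose=c["pose"],k=[c["fx"],c["fy"],c["cx"],c["cy"]]); return c
def ray(f,u,v):
    d=np.load(f"pics/{f}.npz"); k=d["k"]; P=d["pose"]
    r=P[:3,:3]@np.array([(u-k[2])/k[0],(v-k[3])/k[1],1]); return P[:3,3],r/np.linalg.norm(r)
def atz(f,u,v,z):
    o,r=ray(f,u,v); return o+r*(z-o[2])/r[2]
def tri(*a):
    A=np.zeros((3,3));b=np.zeros(3)
    for x in a:
        o,r=ray(*x); M=np.eye(3)-np.outer(r,r); A+=M; b+=M@o
    p=np.linalg.solve(A,b); return p,[np.linalg.norm(np.cross(p-ray(*x)[0],ray(*x)[1])) for x in a]
def proj(f,p):
    d=np.load(f"pics/{f}.npz"); k=d["k"]; q=np.linalg.inv(d["pose"])@np.append(p,1); return q[0]/q[2]*k[0]+k[2],q[1]/q[2]*k[1]+k[3]
E
python3 - <<'E'
from h import *
a=save("scene","s1");b=save("side","d1");c=save("wrist","w1")
for n in("s1","d1","w1"):
    d=np.load(f"pics/{n}.npz");print(d["pose"].round(3).tolist(),d["k"])
print(status.get_obs())
E
```

```text
[[-0.742, 0.366, -0.562, 1.131], [0.671, 0.397, -0.626, 0.683], [-0.005, -0.842, -0.54, 0.736], [0.0, 0.0, 0.0, 1.0]] [387.38649012 387.38649012 277.25132309 209.03106255]
[[0.934, -0.223, 0.278, 0.278], [-0.356, -0.606, 0.711, -0.732], [0.01, -0.763, -0.646, 0.84], [0.0, 0.0, 0.0, 1.0]] [405.62767786 405.62767786 280.94568441 209.07131335]
[[0.384, 0.888, 0.253, 0.169], [0.924, -0.368, -0.107, 0.606], [-0.002, 0.274, -0.962, 0.385], [0.0, 0.0, 0.0, 1.0]] [333.59616376 333.59616376 277.78869894 207.29075965]
{'time': 0.15, 'q': array([ 9.98479475e-01,  5.28261679e-01,  1.43360177e+00,  2.91650656e-05,
        1.18137370e+00, -1.78518650e-01]), 'joint_velocities': array([ 1.03745975e-03, -2.74989147e-03, -3.87046017e-03,  9.88295920e-04,
        9.58698061e-05,  1.14411418e-04]), 'joint_torque': array([ 1.44296395e-03, -4.40431058e+01, -1.76843512e+01,  6.33584079e-02,
        5.51867473e-02, -9.73537180e-05]), 'position': array([0.2394852 , 0.57670232, 0.22179283]), 'tool_rot': array([ 1.95634667e-01,  9.80676502e-01, -7.60034165e-04, -3.14032126e-04]), 'ft_force': array([0.96948052, 0.3784438 , 0.16502285]), 'moment': array([ 0.02374044, -0.01439588,  0.01754272]), 'grip_force': 0.0, 'grip_width': 0.08727114561085998}
```

View pics/s1.png

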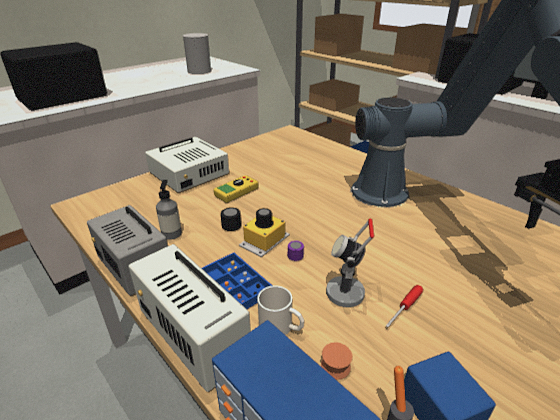

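View pics/d1.png

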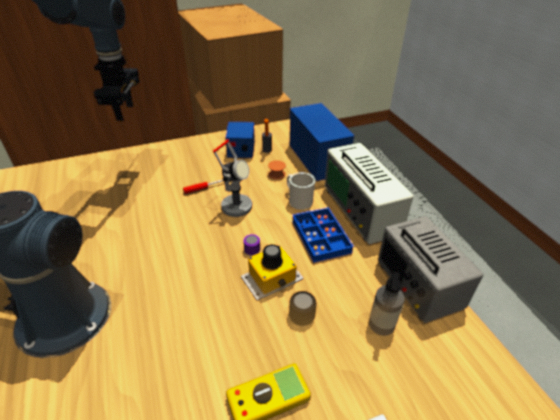

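Candidates for the cap: black on the yellow housing (scene 264,217; side 272,255), a larger black one on the bench (scene 231,218; side 302,306) and a purple one (scene 296,250; side 252,243). I choose the one on the housing. The lamp is at scene (347,260), side (235,180). Next, a close crop of both.

```bash
python3 - <<'E'
from h import *
s=cv2.imread("pics/s1.png");d=cv2.imread("pics/d1.png")
f=lambda i,x,y,w,h,k:cv2.resize(i[y:y+h,x:x+w],(w*k,h*k),interpolation=cv2.INTER_CUBIC)
a=np.hstack([f(s,315,210,80,100,5),f(d,190,130,80,100,5)])[:, :800]
cv2.imwrite("pics/c1.png",a)
b=np.hstack([f(s,235,200,66,60,6),f(d,235,235,66,60,6)])
cv2.imwrite("pics/c2.png",b)
E
```

```text
(no output)
```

View pics/c1.png

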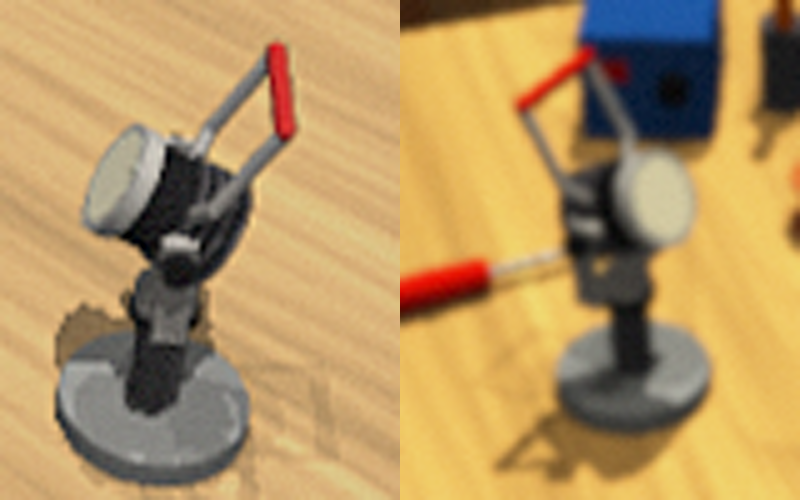

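View pics/c2.png

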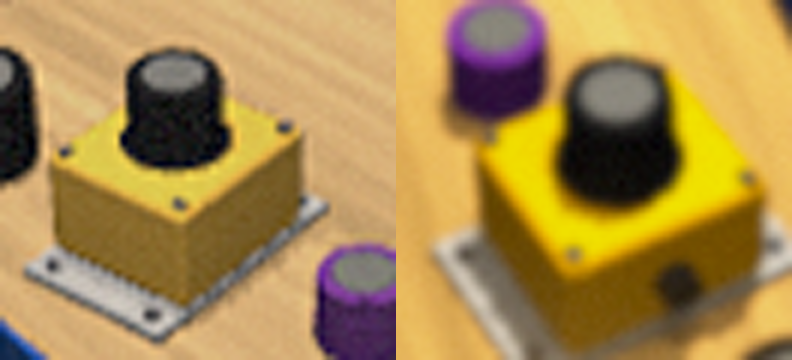

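Crops: the handle ends are at scene (370,220) and (372.4,236), side (214.8,151) and (228,140.4). The cap's grey disc is at scene (264,212), side (272.7,250.8). It is black, ribbed and smaller than the loose black one, which confirms the choice.

```bash
python3 - <<'E'
from h import *
np.set_printoptions(precision=4,suppress=True)
print("captop",tri(("s1",264,212),("d1",272.7,250.8)), atz("s1",264,212,.106),atz("d1",272.7,250.8,.106))
print("foot",atz("s1",345.4,291,.012),atz("d1",237,205,.012))
h1=tri(("s1",370,220),("d1",214.8,151));h2=tri(("s1",372.4,236),("d1",228,140.4))
print("h",h1,h2,np.linalg.norm(h1[0]-h2[0]))
print("lens",tri(("s1",338.6,248.6),("d1",242.4,170)))
for n,s,d,z in(("mug",(276,297),(302,180),.09),("purple",(296,245),(252,239),.04),("bigcap",(231,212),(302,298),.05),("bottle",(163,190),(393,287),.17),("spool",(336,352),(278,165),.04)):
  print(n,atz("s1",*s,z),atz("d1",*d,z))
E
```

```text
captop (array([ 0.5158, -0.0652,  0.1046]), [np.float64(0.0022384835465111834), np.float64(0.0022384835465113296)]) [ 0.5149 -0.0628  0.106 ] [ 0.5171 -0.068   0.106 ]
foot [0.5113 0.2555 0.012 ] [0.5098 0.2461 0.012 ]
h (array([0.4602, 0.2634, 0.2148]), [np.float64(0.0015996218790790108), np.float64(0.0015996218790790414)]) (array([0.5104, 0.3062, 0.2159]), [np.float64(0.0021633786318531216), np.float64(0.0021633786318531467)]) 0.06599059518924316
lens (array([0.5312, 0.2343, 0.1501]), [np.float64(0.000567591518503767), np.float64(0.0005675915185036282)])
mug [0.7097 0.207  0.09  ] [0.7126 0.2017 0.09  ]
purple [0.4959 0.0557 0.04  ] [0.4998 0.0547 0.04  ]
bigcap [ 0.5391 -0.2016  0.05  ] [ 0.5478 -0.1883  0.05  ]
bottle [ 0.7194 -0.2785  0.17  ] [ 0.6962 -0.3114  0.17  ]
spool [0.6898 0.3738 0.04  ] [0.6976 0.3745 0.04  ]
```

```bash
cat >> h.py <<'E'
np.set_printoptions(precision=4,suppress=True)
def go(p,yaw):
    "delta to TCP p, tool down with tool y at azimuth yaw (deg)"
    o=status.get_obs(); Rc=R.from_quat(o["tool_rot"]); y=np.radians(yaw)
    Y=np.array([np.cos(y),np.sin(y),0]);Z=np.array([0,0,-1.]);X=np.cross(Y,Z)
    T=R.from_matrix(np.c_[X,Y,Z])
    print("pos",o["position"],"cur yaw",np.degrees(np.arctan2(*Rc.as_matrix()[[1,0],1])))
    print("dpos",Rc.inv().apply(np.array(p)-o["position"]),"drot",np.degrees((Rc.inv()*T).as_rotvec()))
E
python3 -c "
from h import *
go([.485,.285,.28],129.5)"
```

```text
pos [0.2395 0.5767 0.2218] cur yaw 67.43640411087989
dpos [-0.3386 -0.1753 -0.058 ] drot [ -0.0733  -0.0665 -62.0636]
```

Request:
arm_command(
  delta_rot=[
    [0,0,-5],
    [0,0,-10],
    [0,0,-16],
    [0,0,-22],
    [0,0,-28],
    [0,0,-34],
    [0,0,-40],
    [0,0,-46],
    [0,0,-52],
    [0,0,-58],
    [0,0,-62],
    [0,0,-62],
  ],
  delta_pos=[
    [0,0,-0.03],
    [-0.03,-0.015,-0.058],
    [-0.065,-0.033,-0.058],
    [-0.1,-0.052,-0.058],
    [-0.135,-0.07,-0.058],
    [-0.17,-0.088,-0.058],
    [-0.205,-0.106,-0.058],
    [-0.24,-0.124,-0.058],
    [-0.275,-0.142,-0.058],
    [-0.31,-0.16,-0.058],
    [-0.339,-0.175,-0.058],
    [-0.339,-0.175,-0.058],
  ],
  gripper=[-1,-1,-1,-1,-1,-1,-1,-1,-1,-1,-1,-1],
  grip_force=35,
)

```text
time: 1.15
position: [0.4901, 0.2809, 0.2803]
tool_rot: [-0.336, 0.942, -0.002, 0.001]
ft_force: [-0.3, 1.0, -0.3]
grip_width: 0.0867
grip_force: 0.0
```

```bash
python3 -c "
from h import *
save('wrist','w2')
go([.485,.285,.196],129.5)
print(proj('w2',[.485,.285,.215]))"
```

```text
pos [0.4877 0.283  0.2802] cur yaw 129.12406361664992
dpos [0.0008 0.0032 0.0842] drot [-0.0156 -0.01   -0.3759]
(np.float64(286.37947030141765), np.float64(219.6026499665539))
```

View pics/w2.png

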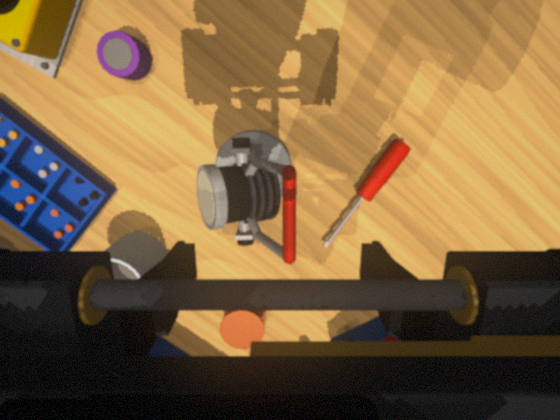

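The bar runs from (289,168) to (290,262), centre about (289.5,216), against a predicted (286,220). It is aligned with the tool's x. The foot's centre is near (253,168). The estimate holds.

```bash
python3 -c "
from h import *
p=atz('w2',289.5,216,.215);print(p, tri(('w2',289,168),('s1',370,220),('d1',214.8,151)),tri(('w2',290,262),('s1',372.4,236),('d1',228,140.4)))
go([p[0],p[1],.196],129.5)"
```

```text
[0.4815 0.285  0.215 ] (array([0.458 , 0.2626, 0.2142]), [np.float64(0.0028154916394311537), np.float64(0.0007164098779802146), np.float64(0.003319893352859263)]) (array([0.5098, 0.307 , 0.2157]), [np.float64(0.0015668011366958053), np.float64(0.0016794337885106113), np.float64(0.002836798342757662)])
pos [0.4877 0.283  0.2802] cur yaw 129.12406361664992
dpos [0.0035 0.0055 0.0842] drot [-0.0156 -0.01   -0.3759]
```

Request:
arm_command(
  delta_rot=[
    [0,0,0],
    [0,0,0],
    [0,0,0],
    [0,0,0],
    [0,0,0],
    [0,0,0],
    [0,0,0],
    [0,0,0],
    [0,0,0],
    [0,0,0],
    [0,0,0],
  ],
  delta_pos=[
    [0.002,0.005,0.0],
    [0.003,0.005,0.02],
    [0.003,0.005,0.04],
    [0.003,0.005,0.06],
    [0.003,0.005,0.075],
    [0.003,0.005,0.084],
    [0.003,0.005,0.084],
    [0.003,0.005,0.084],
    [0.003,0.005,0.084],
    [0.003,0.005,0.084],
    [0.003,0.005,0.084],
  ],
  gripper=[-0.4,-0.4,-0.4,-0.4,-0.4,-0.4,1,1,1,1,1],
  grip_force=35,
)

```text
time: 2.12
position: [0.4807, 0.2878, 0.1976]
tool_rot: [-0.337, 0.941, 0.0, 0.001]
ft_force: [0.7, 0.3, -0.5]
grip_width: 0.0354
grip_force: 0.0
```

```bash
python3 -c "
from h import *
o=status.get_obs();print(o['grip_width'],o['grip_force'],o['ft_force'])
E=np.array([.5105,.252,.14])
a0,a1,t0,t1=-50,-89,-.488,.168
for k in np.linspace(0,1,9):
  a=np.radians(a0+(a1-a0)*k);t=t0+(t1-t0)*k
  H=E+.085*np.array([np.sin(t)*np.cos(a),np.sin(t)*np.sin(a),np.cos(t)]);print(H)
  go(H-[0,0,.019],a0+(a1-a0)*k+180)"
```

```text
0.03543315779350555 0.0 [ 0.7315  0.3107 -0.5094]
[0.4849 0.2825 0.2151]
pos [0.4807 0.2878 0.1976] cur yaw 129.443057145498
dpos [ 0.0001 -0.0067  0.0015] drot [-0.0397  0.1148 -0.5569]
[0.4912 0.2795 0.2181]
pos [0.4807 0.2878 0.1976] cur yaw 129.443057145498
dpos [-0.0028 -0.0131 -0.0015] drot [-0.0348  0.1164  4.3181]
[0.4969 0.2754 0.2206]
pos [0.4807 0.2878 0.1976] cur yaw 129.443057145498
dpos [-0.0046 -0.0199 -0.0039] drot [-0.0299  0.1179  9.1931]
[0.5018 0.2704 0.2225]
pos [0.4807 0.2878 0.1976] cur yaw 129.443057145498
dpos [-0.0052 -0.0268 -0.0059] drot [-0.0249  0.1192 14.0681]
[0.5058 0.2647 0.2239]
pos [0.4807 0.2878 0.1976] cur yaw 129.443057145498
dpos [-0.0047 -0.0338 -0.0073] drot [-0.0198  0.1204 18.9431]
[0.5087 0.2584 0.2247]
pos [0.4807 0.2878 0.1976] cur yaw 129.443057145498
dpos [-0.003  -0.0405 -0.0081] drot [-0.0147  0.1215 23.8181]
[0.5106 0.2517 0.225 ]
pos [0.4807 0.2878 0.1976] cur yaw 129.443057145498
dpos [-0.0001 -0.0469 -0.0084] drot [-0.0096  0.1224 28.6931]
[0.5112 0.2447 0.2247]
pos [0.4807 0.2878 0.1976] cur yaw 129.443057145498
dpos [ 0.0037 -0.0527 -0.008 ] drot [-0.0044  0.1232 33.5681]
[0.5107 0.2378 0.2238]
pos [0.4807 0.2878 0.1976] cur yaw 129.443057145498
dpos [ 0.0085 -0.0577 -0.0072] drot [ 0.0009  0.1238 38.4431]
```

Request:
arm_command(
  delta_rot=[
    [0,0,0],
    [0,0,0],
    [0,0,0],
    [0,0,0],
    [0,0,0],
    [0,0,0],
  ],
  delta_pos=[
    [0,0,0],
    [0,0,0],
    [0,0,0],
    [0,0,0],
    [0,0,0],
    [0,0,0],
  ],
  gripper=[1,1,1,1,1,1],
)

```text
time: 2.62
position: [0.4809, 0.2867, 0.1964]
tool_rot: [-0.337, 0.941, -0.001, 0.0]
ft_force: [2.8, -3.2, -2.8]
grip_width: 0.0092
grip_force: 35.0
```

```bash
python3 -c "
from h import *
o=status.get_obs();print(o['grip_width'],o['grip_force'],o['ft_force'],o['moment'],o['position'])"
```

```text
0.009193211139708942 34.997910261154175 [ 2.7619 -3.2264 -2.7797] [-0.5196 -0.4542  0.0565] [0.4809 0.2867 0.1964]
```

Request:
arm_command(
  delta_rot=[
    [0,0,2],
    [0,0,6],
    [0,0,10],
    [0,0,14],
    [0,0,19],
    [0,0,24],
    [0,0,29],
    [0,0,34],
    [0,0,38],
    [0,0,38],
    [0,0,38],
    [0,0,38],
  ],
  delta_pos=[
    [-0.001,-0.005,-0.001],
    [-0.003,-0.013,-0.003],
    [-0.005,-0.02,-0.005],
    [-0.005,-0.027,-0.007],
    [-0.005,-0.034,-0.008],
    [-0.003,-0.04,-0.009],
    [0,-0.047,-0.009],
    [0.004,-0.053,-0.009],
    [0.008,-0.057,-0.008],
    [0.008,-0.057,-0.008],
    [0.008,-0.057,-0.008],
    [0.008,-0.057,-0.008],
  ],
  gripper=[1,1,1,1,1,1,1,1,1,1,1,1],
)

```text
time: 3.62
position: [0.5092, 0.2395, 0.2053]
tool_rot: [-0.013, 1.0, 0.001, -0.001]
ft_force: [-3.1, 2.0, 5.8]
grip_width: 0.0087
grip_force: 35.0
```

```bash
python3 -c "
from h import *
o=status.get_obs();print(o['grip_width'],o['grip_force'],o['ft_force'],o['moment'],o['position'])
go([.5107,.2378,.205],91)
save('scene','s2');save('side','d2')
f=lambda i,x,y,w,h,k:cv2.resize(cv2.imread(i)[y:y+h,x:x+w],(w*k,h*k),interpolation=cv2.INTER_CUBIC)
cv2.imwrite('pics/c3.png',np.hstack([f('pics/s2.png',305,210,80,100,5),f('pics/d2.png',200,130,80,100,5)]))"
```

```text
0.008679782147943245 34.957178235054016 [-3.1383  1.9811  5.8321] [0.4997 0.531  0.0028] [0.5092 0.2395 0.2053]
pos [0.5092 0.2395 0.2053] cur yaw 91.51970841642935
dpos [-0.0015 -0.0017  0.0003] drot [ 0.1263 -0.0953  0.5198]
```

View pics/c3.png

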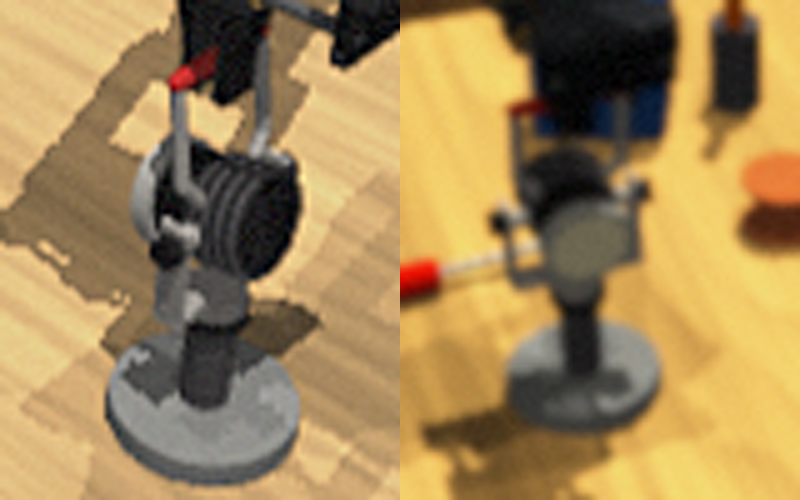

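Request:
arm_command(
  delta_rot=[
    [0,0,0],
    [0,0,0],
    [0,0,0],
    [0,0,0],
    [0,0,0],
    [0,0,0],
    [0,0,0],
    [0,0,0],
    [0,0,0],
    [0,0,0],
    [0,0,0],
  ],
  delta_pos=[
    [0,0,0],
    [0,0,0],
    [0,0,0],
    [0,0,0],
    [0,0,0],
    [0,0,-0.02],
    [0,0,-0.04],
    [0,0,-0.06],
    [0,0,-0.09],
    [0,0,-0.12],
    [0,0,-0.12],
  ],
  gripper=[-0.4,-0.4,-0.4,-0.4,-0.4,-0.4,-0.4,-0.4,-0.4,-0.4,-0.4],
)

```text
time: 4.63
position: [0.5138, 0.2391, 0.3309]
tool_rot: [-0.013, 1.0, 0.001, 0.006]
ft_force: [1.3, 0.6, 0.9]
grip_width: 0.0602
grip_force: 0.0
```

```bash
python3 -c "
from h import *
save('scene','s3');save('side','d3');save('wrist','w3')
f=lambda i,x,y,w,h,k:cv2.resize(cv2.imread(i)[y:y+h,x:x+w],(w*k,h*k),interpolation=cv2.INTER_CUBIC)
E=[.5105,.252,.14]
for n in('s3','d3','w3'):print(n,proj(n,E),proj(n,[.5107,.2378,.224]),proj(n,[.516,-.0655,.106]))
u,v=map(int,proj('w3',[.5107,.2378,.2]));x=min(max(u-50,0),460)
print(x,v-75)
cv2.imwrite('pics/c4.png',np.hstack([f('pics/s3.png',310,210,66,100,4),f('pics/d3.png',205,130,66,100,4),f('pics/w3.png',u-65,v-100,135,200,2)]))
print(u-65,v-100)"
```

```text
s3 (np.float64(349.2041783046935), np.float64(251.73510134589827)) (np.float64(347.7740922630232), np.float64(220.79576721815084)) (np.float64(263.15288441047164), np.float64(211.77305687498637))
d3 (np.float64(234.0757279139184), np.float64(170.8936944123082)) (np.float64(233.5897246698132), np.float64(149.19402977265577)) (np.float64(271.9418580046521), np.float64(250.22335281219074))
w3 (np.float64(290.433230182045), np.float64(185.3247702387021)) (np.float64(276.9602956204018), np.float64(206.95880730343586)) (np.float64(16.41188401793363), np.float64(176.93091608377466))
227 124
212 99
```

View pics/c4.png

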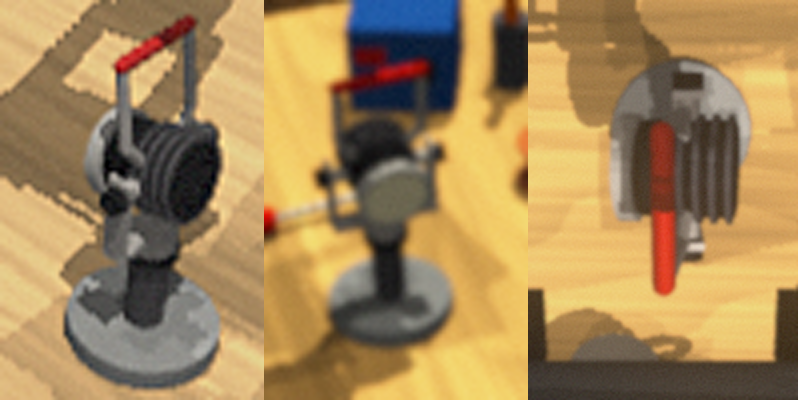

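Handle free and left in place. The bar ends are at scene (340,227) and (357.5,215.3), side (246,146.5) and (222.8,152), wrist (280,245) and (279,161.5). The tilt knobs are at side (220,174) and (248,167.8).

```bash
python3 -c "
from h import *
A=tri(('s3',340,227),('d3',246,146.5),('w3',280,245));B=tri(('s3',357.5,215.3),('d3',222.8,152),('w3',279,161.5))
K1=tri(('s3',338,260),('d3',248,167.8));K2=tri(('s3',362,242.5),('d3',220,174))
for n,x in zip('A B K1 K2'.split(),(A,B,K1,K2)):print(n,x)
K=(K1[0]+K2[0])/2;H=(A[0]+B[0])/2;print('K',K,'H',H,atz('d3',234,170.9,.14))
b=A[0]-B[0];k=K1[0]-K2[0];print(np.degrees(np.arctan2(b[1],b[0])),np.degrees(np.arctan2(k[1],k[0])))
S=np.array([.516,-.0655,.086])
for E in ([.5105,.252,.14],K):
  E=np.array(E)
  for ang in (np.arctan2(b[1],b[0]),):
    y=np.array([np.cos(ang),np.sin(ang),0]);z=H-E;z-=y*(z@y);print('|z|',np.linalg.norm(z));z/=np.linalg.norm(z);x=np.cross(y,z);print('x',x,'seat in eye',x@(S-E),y@(S-E),z@(S-E))
"
```

```text
A (array([0.5457, 0.2413, 0.2239]), [np.float64(0.0020288234998762948), np.float64(0.0027555527336525026), np.float64(0.00113056714784263)])
B (array([0.4757, 0.2379, 0.2226]), [np.float64(0.0012576035879805574), np.float64(0.0033794203488571816), np.float64(0.0024282904706038155)])
K1 (array([0.5544, 0.2537, 0.1399]), [np.float64(0.00023125294826377085), np.float64(0.00023125294826353937)])
K2 (array([0.4645, 0.2515, 0.1421]), [np.float64(0.003135200660667204), np.float64(0.0031352006606672066)])
K [0.5095 0.2526 0.141 ] H [0.5107 0.2396 0.2233] [0.5103 0.252  0.14  ]
2.8542234776017983 1.3865684222800985
|z| 0.08416825207254024
x [ 0.0493 -0.9879 -0.1472] seat in eye 0.32187159232518003 -0.010316734248981371 -0.006689024479622788
|z| 0.08326115788742784
x [ 0.0492 -0.9865 -0.1563] seat in eye 0.3226888657540288 -0.00930684748952489 -0.004649379403624802
```

```bash
python3 -c "
from h import *
go([.516,-.0655,.20],20)"
```

```text
pos [0.51   0.2382 0.3243] cur yaw 91.43720524312597
dpos [ 0.0016 -0.3037  0.1244] drot [-0.014  -0.0043 71.4372]
```

Request:
arm_command(
  delta_rot=[
    [0,0,6],
    [0,0,12],
    [0,0,18],
    [0,0,24],
    [0,0,30],
    [0,0,36],
    [0,0,42],
    [0,0,48],
    [0,0,54],
    [0,0,60],
    [0,0,66],
    [0,0,71],
  ],
  delta_pos=[
    [0,-0.02,0],
    [0,-0.05,0],
    [0,-0.08,0],
    [0,-0.11,0.01],
    [0,-0.14,0.025],
    [0,-0.17,0.04],
    [0.001,-0.2,0.06],
    [0.001,-0.23,0.08],
    [0.001,-0.26,0.1],
    [0.002,-0.285,0.115],
    [0.002,-0.304,0.124],
    [0.002,-0.304,0.124],
  ],
  gripper=[-1,-1,-1,-1,-1,-1,-1,-1,-1,-1,-1,-1],
)

```text
time: 5.78
position: [0.5136, -0.0686, 0.1966]
tool_rot: [0.574, 0.819, -0.002, -0.003]
ft_force: [0.1, 0.9, -0.1]
grip_width: 0.0872
grip_force: 0.0
```

Request:
arm_command(
  delta_rot=[
    [0,0,0],
    [0,0,0],
  ],
  delta_pos=[
    [0,0,0],
    [0,0,0],
  ],
  gripper=[-1,-1],
)

```text
time: 5.95
position: [0.5148, -0.0655, 0.1992]
tool_rot: [0.57, 0.822, -0.0, -0.002]
ft_force: [0.3, 0.1, 0.1]
grip_width: 0.087
grip_force: 0.0
```

```bash
python3 -c "
from h import *
save('wrist','w4')
o=status.get_obs();print(o['q'],o['ft_force'])
print(proj('w4',[.516,-.0655,.106]))
go([.516,-.0655,.075],20)"
```

```text
[-0.3414  0.4178  1.7194  0.0001  1.0066 -0.7005] [ 0.3352 -0.1889  0.1243]
(np.float64(280.3143061789266), np.float64(210.87439220934016))
pos [ 0.5151 -0.0652  0.1997] cur yaw 20.56824958534139
dpos [-0.0008  0.0009  0.1247] drot [-0.0953 -0.0887  0.5682]
```

View pics/w4.png

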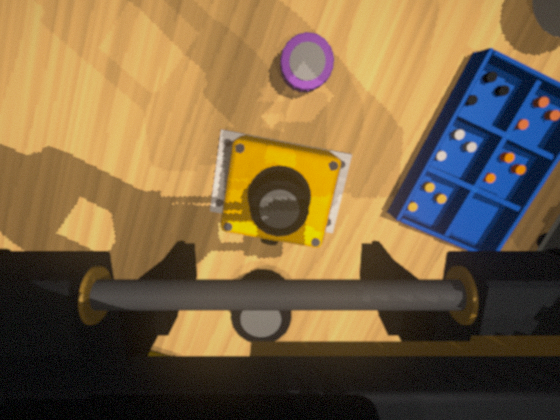

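The cap's disc is centred at about (279,206), against a predicted (280,211). The housing sits around it as expected.

```bash
python3 -c "
from h import *
p=atz('w4',279,206,.106);print(p, tri(('w4',279,206),('s1',264,212),('d1',272.7,250.8)))
go([.5155,-.064,.075],20)"
```

```text
[ 0.5136 -0.0621  0.106 ] (array([ 0.5153, -0.0641,  0.104 ]), [np.float64(0.00206302566104569), np.float64(0.0016468842419366649), np.float64(0.0031453037830346544)])
pos [ 0.5151 -0.0652  0.1997] cur yaw 20.56824958534139
dpos [0.0008 0.001  0.1247] drot [-0.0953 -0.0887  0.5682]
```

Request:
arm_command(
  delta_rot=[
    [0,0,0],
    [0,0,0],
    [0,0,0],
    [0,0,0],
    [0,0,0],
    [0,0,0],
    [0,0,0],
    [0,0,0],
    [0,0,0],
    [0,0,0],
    [0,0,0],
    [0,0,0],
  ],
  delta_pos=[
    [0.001,0.001,0.03],
    [0.001,0.001,0.06],
    [0.001,0.001,0.08],
    [0.001,0.001,0.1],
    [0.001,0.001,0.115],
    [0.001,0.001,0.124],
    [0.001,0.001,0.124],
    [0.001,0.001,0.124],
    [0.001,0.001,0.124],
    [0.001,0.001,0.124],
    [0.001,0.001,0.124],
    [0.001,0.001,0.124],
  ],
  gripper=[-1,-1,-1,-1,-1,-1,-1,1,1,1,1,1],
  grip_force=8,
)

```text
time: 7.0
position: [0.5169, -0.0645, 0.0774]
tool_rot: [0.57, 0.821, 0.0, 0.001]
ft_force: [1.3, 0.1, -0.8]
grip_width: 0.0615
grip_force: 0.0
```

Request:
arm_command(
  delta_rot=[
    [0,0,0],
    [0,0,0],
    [0,0,0],
    [0,0,0],
  ],
  delta_pos=[
    [0,0,0],
    [0,0,0],
    [0,0,0],
    [0,0,0],
  ],
  gripper=[1,1,1,1],
)

```text
time: 7.33
position: [0.516, -0.0645, 0.0768]
tool_rot: [0.57, 0.821, -0.0, -0.0]
ft_force: [-3.0, -0.2, 4.2]
grip_width: 0.0477
grip_force: 8.0
```

```bash
python3 -c "
from h import *
o=status.get_obs();print(o['ft_force'],o['moment'],o['grip_width'],o['grip_force'])
go([.5155,-.064,.075],20)"
```

```text
[-3.0364 -0.2074  4.1855] [-0.3029  0.4639 -0.021 ] 0.047735705376155 8.000645311258268
pos [ 0.516  -0.0645  0.0768] cur yaw 20.451995667359917
dpos [ 0.0006 -0.0002  0.0018] drot [-0.0519 -0.0053  0.452 ]
```

Gripped at 47.7 mm (48 expected). Try anticlockwise (from above) first.

Request:
arm_command(
  delta_rot=[
    [0,0,-2],
    [0,0,-4],
    [0,0,-6],
    [0,0,-8],
    [0,0,-10],
    [0,0,-12],
  ],
  delta_pos=[
    [0,0,0],
    [0,0,0],
    [0,0,0],
    [0,0,0],
    [0,0,0],
    [0,0,0],
  ],
  gripper=[1,1,1,1,1,1],
)

```text
time: 7.83
position: [0.5161, -0.0644, 0.0768]
tool_rot: [0.481, 0.877, -0.0, -0.0]
ft_force: [-1.2, -0.2, 4.1]
grip_width: 0.0482
grip_force: 8.0
```

```bash
python3 -c "
from h import *
o=status.get_obs();print(o['ft_force'],o['moment'],o['grip_width'])"
```

```text
[-1.2385 -0.1675  4.0871] [-0.0932  0.3162 -0.088 ] 0.048192119326498535
```

Request:
arm_command(
  delta_rot=[
    [0,0,-2],
    [0,0,-4],
    [0,0,-6],
    [0,0,-8],
    [0,0,-10],
    [0,0,-10],
  ],
  delta_pos=[
    [0,0,0],
    [0,0,0],
    [0,0,0],
    [0,0,0],
    [0,0,0],
    [0,0,0],
  ],
  gripper=[1,1,1,1,1,1],
)

```text
time: 8.33
position: [0.5166, -0.0642, 0.0769]
tool_rot: [0.403, 0.915, 0.0, 0.0]
ft_force: [0.1, -0.1, 4.2]
grip_width: 0.0479
grip_force: 8.0
```

```bash
python3 -c "
from h import *
o=status.get_obs();print(o['ft_force'],o['moment'],o['grip_width'])
go([.5155,-.064,.075],20)
save('wrist','w5')"
```

```text
[ 0.1418 -0.1482  4.2463] [ 0.0196  0.1731 -0.012 ] 0.04787511269129
pos [ 0.5166 -0.0642  0.0769] cur yaw 42.45901647708337
dpos [ 0.0009 -0.0007  0.0019] drot [ 0.0316  0.0085 22.459 ]
```

Request:
arm_command(
  delta_rot=[
    [0,0,-3],
    [0,0,-6],
    [0,0,-9],
    [0,0,-12],
    [0,0,-15],
    [0,0,-18],
  ],
  delta_pos=[
    [0,0,0],
    [0,0,0],
    [0,0,0],
    [0,0,0],
    [0,0,0],
    [0,0,0],
  ],
  gripper=[1,1,1,1,1,1],
)

```text
time: 8.88
position: [0.5163, -0.0643, 0.0768]
tool_rot: [0.255, 0.967, 0.0, -0.0]
ft_force: [-1.6, -0.8, 4.5]
grip_width: 0.0476
grip_force: 8.0
```

```bash
python3 -c "
from h import *
o=status.get_obs();print(o['ft_force'],o['moment'],o['grip_width'])"
```

```text
[-1.6273 -0.8171  4.5151] [-0.1233  0.2094 -0.0776] 0.04762163441139712
```

Request:
arm_command(
  delta_rot=[
    [0,0,-3],
    [0,0,-6],
    [0,0,-9],
    [0,0,-12],
    [0,0,-15],
    [0,0,-18],
  ],
  delta_pos=[
    [0,0,0],
    [0,0,0],
    [0,0,0],
    [0,0,0],
    [0,0,0],
    [0,0,0],
  ],
  gripper=[1,1,1,1,1,1],
)

```text
time: 9.38
position: [0.5168, -0.0643, 0.0768]
tool_rot: [0.1, 0.995, 0.0, 0.0]
ft_force: [-1.1, 0.5, 4.1]
grip_width: 0.0475
grip_force: 8.0
```

```bash
python3 -c "
from h import *
o=status.get_obs();print(o['ft_force'],o['moment'],o['grip_width'])
go([.5155,-.064,.075],20)"
```

```text
[-1.1055  0.504   4.0587] [ 0.0412  0.1303 -0.0422] 0.04750341528769424
pos [ 0.5168 -0.0643  0.0768] cur yaw 78.50158984059878
dpos [0.0013 0.0001 0.0018] drot [ 0.0344  0.0383 58.5016]
```

58° turned with little moment; test with a gentle lift.

Request:
arm_command(
  delta_rot=[
    [0,0,0],
    [0,0,0],
    [0,0,0],
    [0,0,0],
    [0,0,0],
  ],
  delta_pos=[
    [0,0,-0.001],
    [0,0,-0.002],
    [0,0,-0.004],
    [0,0,-0.006],
    [0,0,-0.006],
  ],
  gripper=[1,1,1,1,1],
)

```text
time: 9.8
position: [0.5165, -0.0644, 0.0827]
tool_rot: [0.101, 0.995, -0.0, 0.0]
ft_force: [-0.9, 0.1, -1.8]
grip_width: 0.0481
grip_force: 8.0
```

```bash
python3 -c "
from h import *
o=status.get_obs();print(o['ft_force'],o['moment'],o['grip_width'])
go([.5155,-.064,.075],20)"
```

```text
[-0.9023  0.1328 -1.796 ] [0.0523 0.0542 0.0373] 0.048104235068328026
pos [ 0.5165 -0.0644  0.0827] cur yaw 78.40260038107908
dpos [0.0011 0.0002 0.0077] drot [ 0.0044  0.0116 58.4026]
```

Request:
arm_command(
  delta_rot=[
    [0,0,0],
    [0,0,0],
    [0,0,0],
    [0,0,0],
    [0,0,0],
    [0,0,0],
    [0,0,0],
    [0,0,0],
    [0,0,0],
    [0,0,0],
  ],
  delta_pos=[
    [0,0,-0.003],
    [0,0,-0.006],
    [0,0,-0.01],
    [0,0,-0.015],
    [0,0,-0.02],
    [0,0,-0.025],
    [0,0,-0.03],
    [0,0,-0.035],
    [0,0,-0.035],
    [0,0,-0.035],
  ],
  gripper=[1,1,1,1,1,1,1,1,1,1],
)

```text
time: 10.63
position: [0.5167, -0.0644, 0.118]
tool_rot: [0.101, 0.995, -0.0, 0.0]
ft_force: [-0.2, 0.7, -1.2]
grip_width: 0.0481
grip_force: 8.0
```

```bash
python3 -c "
from h import *
o=status.get_obs();print(o['ft_force'],o['moment'],o['grip_width'],o['grip_force'])
go([.5155,-.064,.177],78.4)"
```

```text
[-0.166   0.6778 -1.223 ] [ 0.0764 -0.0394  0.0006] 0.04810886785126837 7.9992392858548556
pos [ 0.5167 -0.0644  0.118 ] cur yaw 78.43662582944194
dpos [ 0.0012  0.0002 -0.059 ] drot [-0.0079  0.0562  0.0366]
```

The cap is off: the opening is still 48.1 mm after 41 mm of lift, with about 1 N of weight on the tool. Raise the grip and go to 10 cm.

Request:
arm_command(
  delta_rot=[
    [0,0,0],
    [0,0,0],
    [0,0,0],
    [0,0,0],
    [0,0,0],
    [0,0,0],
    [0,0,0],
    [0,0,0],
    [0,0,0],
    [0,0,0],
    [0,0,0],
    [0,0,0],
  ],
  delta_pos=[
    [0.001,0,-0.005],
    [0.001,0,-0.012],
    [0.001,0,-0.02],
    [0.001,0,-0.03],
    [0.001,0,-0.04],
    [0.001,0,-0.05],
    [0.001,0,-0.059],
    [0.001,0,-0.059],
    [0.001,0,-0.059],
    [0.001,0,-0.059],
    [0.001,0,-0.059],
    [0.001,0,-0.059],
  ],
  gripper=[1,1,1,1,1,1,1,1,1,1,1,1],
  grip_force=15,
)

```text
time: 11.63
position: [0.515, -0.064, 0.176]
tool_rot: [0.101, 0.995, 0.0, -0.001]
ft_force: [0.1, 0.4, -1.5]
grip_width: 0.0478
grip_force: 15.0
```

```bash
python3 -c "
from h import *
o=status.get_obs();print(o['time'],o['position'],o['ft_force'],o['grip_width'],o['grip_force'])
save('scene','s5');save('side','d5')
f=lambda i,x,y,w,h,k:cv2.resize(cv2.imread(i)[y:y+h,x:x+w],(w*k,h*k),interpolation=cv2.INTER_CUBIC)
cv2.imwrite('pics/c5.png',np.hstack([f('pics/s5.png',225,150,160,180,2),f('pics/d5.png',195,130,120,180,2)]))
cv2.imwrite('pics/c5.png',np.hstack([f('pics/s5.png',220,160,135,150,3),f('pics/d5.png',195,145,130,150,3)]))"
```

```text
11.6333 [ 0.515 -0.064  0.176] [ 0.1125  0.3562 -1.4575] 0.047832471568379886 14.998773381812498
```

View pics/c5.png

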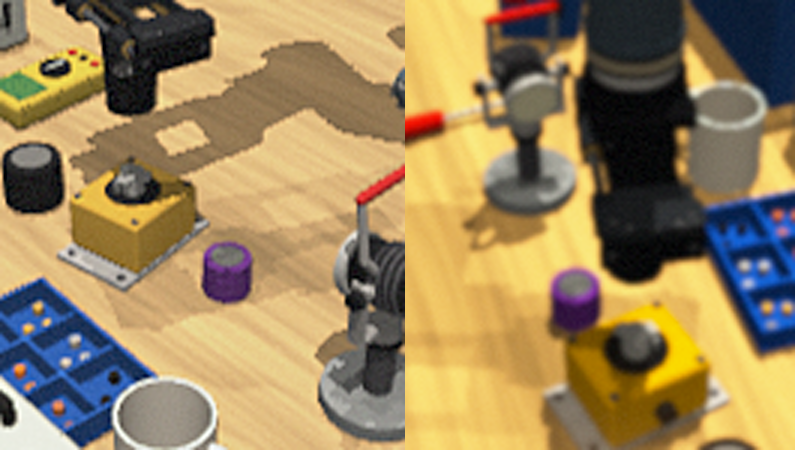

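The picture shows the cap held upright above the bare neck (scene crop 130,95). The light is unmoved: its bar's left end is at side (222,152), as before. Nothing on the bench has shifted.

```bash
python3 -c "
from rig import robot
print(robot.hand_in())"
```

```text
the job is handed in; nothing more can be done
None
```

The light is aimed at the cap seat by my camera measurements (about 10 mm off sideways at most, 24 mm allowed). The cap loosened anticlockwise and is held upright about 10 cm above its seat; the job is handed in, but the hand-in gave no verdict.

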